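# Refit the return spring on a router's plunge base

### The job

One of the two return springs of this router's plunge base is off. Thread the loose spring, foot washer down, over the bare column until the washer sits fully down on its seat; the washer passes only where its flats meet the column's flats, so when it snags press lightly and twist, never squashing the spring by more than 15 mm. Then slide that column's forked keeper by its knob all the way in over the washer, let go, and leave the other things on the bench where they are.

Things in the scene. Friction and masses are not known exactly. Their poses are not given: they have to be found in the camera images.
- spring: The loose steel compression spring (about 100 g), 67 mm tall, standing on its foot washer: 50 mm outside, 3 mm thick, its bore 26.4 mm round with two flats 13.2 mm apart that face the washer's own +x and -x. Coils 34 mm outside, 28 mm inside, 3 mm wire. Origin: centre of the washer's underside; z up along the coils. The whole spring turns with this frame.
- spring_top (a point): Centre of the spring's top, 67 mm above its origin: the top of an aluminium thrust sleeve, 20 mm tall, 41 mm outside, 27.6 mm bore, with two flats 35 mm apart facing the spring's +y and -y: grip it there. Between sleeve and washer it is springy along its axis, 0.4 N per mm (22 mm at most, then solid), stiff in twist and bending.
- seat (a point): On the bare column's axis at the height of its steel seat face, about 15 mm above the bench, where the washer's underside must come to rest. Axes as the plunge base: z up, +x the way the keeper slides in. The twin column, 124 mm to its left or right, has its spring and keeper fitted and shows the finished state; leave it.
- column_top (a point): Tip of the bare column, 82 mm above the seat. The column is a fixed steel bar 24 mm in diameter with two flats 10 mm apart, up to a shoulder 73 mm above the seat; from there a round nose, 11.6 mm thick, coned to 6 mm. The flats face the seat's +x and -x but turned by up to 0.8 rad either way (not reported): the washer snags on the shoulder until it is turned like the flats within about 0.15 rad.
- keeper (a joint): Slide of the bare column's forked steel keeper plate, in m: 0 to 0.006 drawn back at the start, 0.044 home at its end stop, the fork's arms over the washer's rim. Moves along the seat's +x, about 1.5 N of friction, stays where left. Its 4 mm plate passes 4.5 mm above the seat face, so the washer must be fully down first.
- keeper_knob (a point): On the axis of the keeper's black upright knob, where to grip it, about 52 mm above the bench: 18 mm in diameter, from 12 mm below to 12 mm above this point. It is 104 mm (drawn back) to 60 mm (home) to the seat's -x side of the column's axis and moves with the keeper. Axes as the seat.
- plunge_base: The router's plunge base, fixed to the bench: flat casting on a black sole, 197 mm (x) by 208 mm (y), 12 mm thick, two columns 62 mm either side of its middle line, an opening between them, a turret stop 28 mm tall at its front. Origin on the bench, 112 mm from its front edge, on the middle line, 30 mm to the -x side of the columns; x: the way keepers slide in.
- drop_bottle: Bystander, leave alone: small squeeze bottle with dropper tip, 27 mm wide and 55 mm tall, standing; origin at its foot.
- sanding_block: Bystander, leave alone: cork sanding block, 67x112x26 mm; origin at the centre of its underside.
- offcut3: Bystander, leave alone: dark wood offcut, 50x90x18 mm; origin at the centre of its underside.

How it is judged:
On the way, in this order (a step that is already met when the one before it is completed fails the run):
1. the spring is on the bare column with its washer down on the seat, the keeper still drawn back (z of spring in the frame of seat between -0.002 and 0.0012 m and horizontal distance between spring and seat below 0.0025 m and angle between spring's own z axis and vertical below 0.06 rad and value of joint keeper below 0.012 m), for 0.2 s.
2. the keeper is slid in to its end stop over the washer (value of joint keeper above 0.042 m and z of spring in the frame of seat below 0.0015 m), for 0.2 s.
At the end, for the whole second after the job is handed in: The spring stands on the bare column, upright within 0.06 rad, centred within 2.5 mm, its washer's underside within 1.5 mm of the seat face and at rest; the keeper is within 2 mm of its end stop (0.042 or more of 0.044) (all of step 2 and z of spring in the frame of seat above -0.002 m and horizontal distance between spring and seat below 0.0025 m and angle between spring's own z axis and vertical below 0.06 rad and linear speed of spring below 0.02 m/s); the robot touches nothing.
It fails at once if the spring is squashed by more than 16 mm (distance between spring_top and spring below 0.051 m).
It fails at once if a bystander is moved by more than 30 mm (distance of any of drop_bottle, sanding_block, offcut3 from where it was at the start of the episode above 0.03 m).
It also fails if it takes over 64 s, if anything falls off the work surface, if the arm or the gripper's body presses on something with over 40 N, if the wrist force passes 120 N, or if a joint passes its speed limit or range.

### The arm

A 6-joint arm with a two-finger parallel gripper is mounted at the origin on the work surface; the furniture and walls round the work are solid. World frame = base frame: x ahead of the robot, y to its left, z up, the work surface at z = 0. Lengths are in m, angles in rad, forces in N, time in s.
With the tool pointing down it reaches from about 0.275 to 0.825 m from the base axis. Payload 4.9 kg.
Tool frame: the origin (TCP) lies midway between the tips of the shut fingers; the grasp point (between the pads) lies 19 mm behind it (grip_point_offset is the distance from the TCP to the grasp point, in m); z points along the fingers, y is the line along which they close (so a half turn about z gives the same grasp; the last joint's range is limited). The gripper opens to 85 mm and grips with 20 to 120 N. Pads are 22 mm wide; open, the fingers measure 114 mm over their backs; the gripper's body (76 mm by 85 mm) begins 54 mm behind the grasp point. The pads swing forward as they close: fully open they stand 13 mm farther back than shut.
Start: joints at [-1.325, 0.326, -0.193, 1.052, 0, 1.437], TCP at [0.204, -0.511, 0.231] pointing down, gripper open.
Joint ranges: [-2.65, 2.65], [-0.97, 1.79], [-1.3, 1.35], [-1.93, 2.1], [-1.47, 1.37], [-3.14, 3.14]. Speed limits (rad/s): [2.57, 2.57, 3.14, 3.14, 3.14, 3.14].

### API

Orientations are given as a rotation vector (axis times angle).
In Python, from cell import * gives the robot as it stands. Calls block until the motion is done:
- movep(position, orientation): joint-space move of the TCP to a pose.
- move_l(position, velocity=0.15, rot=None, until_force=None): straight line of the TCP; rot=None keeps the orientation; velocity is the mean speed in m/s. With until_force (N) it stops when the force on the tool has changed by that much, and returns True; else False.
- set_joints(angles): joint-space move.
- let_go() and grab(newtons=None): open the fingers fully, or close them until they stop; newtons is the grip in N (None keeps the last).
- sleep(seconds).
- ik(position, orientation): joint angles nearest the present ones, or None.
- get_state(): the state.
- grab_frame(name): name is "scene" or "top"; returns a dict with "img" (384x512x3 uint8, red, green, blue), "fx", "fy", "cx", "cy" (pixels), "cam_to_world" (4x4, takes a point from camera to world coordinates). Camera axes: x right, y down, z forward; pixel columns grow to the right and rows downward; lengths in m; the calibration is good to about 2 mm. A picture is of the moment at which its call begins. There is no depth.
A pose or a line that the arm cannot do raises MotionError and nothing moves.
- sign_off(): hands the job in; it is judged then, once.
Trained networks look in the newest picture that a camera, given by its name, has taken for a name from the list of things; names that differ only in an ending like _2 or _b are one class to them, and where a whole thing is asked for, a point or a joint stands for the part that bears it (a point fixed in the world has none). Each returns a list of dicts, best first, with "score" (0 to 1); they miss things now and then, are a little off and sometimes report something else, mostly with a low value. They report only what shows in the picture. A call takes as long as a camera call.
- spot_in(camera, name): "centre" ([column, row] in pixels, amid what is visible of it).
- silhouettes(camera, name): "mask" (384x512 bool, what is visible of it) and "centre" ([column, row] in pixels, amid what is visible of it).
- tip_of(camera, name): "centre" ([column, row] in pixels: a listed point, or the origin of a listed thing).
The state is a dict: "clock": time; "q": joint angles; "joint_velocities": joint speeds; "tau": joint torques, N m; "position": TCP position; "eef_rot": TCP orientation; "contact_force": force on the tool from outside, world axes, zero at the start; "wrist_torque": the same for the moment, N m; "finger_gap": opening from 0.0 (shut) to 1.0 (fully open); "grasp_force": force on a finger pad.
Only numpy, scipy, OpenCV 4.12 (cv2) and the standard library are available. Lean on these libraries where they do the work, as an engineer would, in place of code of your own. Each camera call takes 0.05 s, during which the arm holds its last target. There are 200 camera calls.

## Working session

There is one attempt and no reset: what is moved stays moved. The work goes in short steps, each a Python script; the robot and the scene stay as the last script left them, time stands still between calls to the robot, and variables do not carry over. Pictures are saved under pics/ and viewed, at most 10 in all, crops included, and the job is handed in when it is done.

```bash
mkdir -p pics; ls
python3 - <<'E'
from cell import *
import cv2,numpy as np
ims=[]
for c in ("scene","top"):
    f=grab_frame(c); ims.append(f["img"]); print(c,f["fx"],f["cx"],f["cy"],np.round(f["cam_to_world"],3).tolist())
    cv2.imwrite(f"pics/{c}0.png",f["img"][:,:,::-1])
    for n in ("spring","spring_top","seat","column_top","keeper_knob","plunge_base","drop_bottle","sanding_block","offcut3"):
        print(n,[(np.round(d["centre"],1).tolist(),round(d["score"],2)) for d in tip_of(c,n)[:3]])
s=get_state();print(s["clock"],s["eef_rot"],s["finger_gap"],s["contact_force"])
E
```

```text
pics
scene 388.89973265223307 254.79439050053986 191.1777456518785 [[-0.674, -0.382, 0.633, -0.028], [-0.738, 0.325, -0.591, 0.444], [0.02, -0.865, -0.501, 0.525], [0.0, 0.0, 0.0, 1.0]]
spring []
spring_top [([318.0, 172.7], 0.4), ([273.8, 178.9], 0.29)]
seat [([244.2, 197.9], 0.87)]
column_top []
keeper_knob [([274.7, 192.5], 0.7)]
plunge_base [([237.5, 206.9], 0.83)]
drop_bottle [([175.1, 294.9], 0.71), ([322.9, 227.4], 0.58)]
sanding_block [([276.9, 180.4], 0.88)]
offcut3 [([321.6, 228.2], 0.55)]
top 441.68701780106375 254.9676659675546 192.9727505573018 [[-0.002, -0.987, 0.162, 0.326], [-1.0, 0.001, -0.006, -0.066], [0.006, -0.162, -0.987, 1.239], [0.0, 0.0, 0.0, 1.0]]
spring [([324.2, 202.8], 0.81)]
spring_top [([329.4, 205.9], 0.63)]
seat [([273.6, 157.6], 0.9), ([256.7, 172.3], 0.54)]
column_top [([271.0, 153.5], 0.72)]
keeper_knob [([275.2, 192.0], 0.91)]
plunge_base [([253.2, 174.2], 0.83), ([317.4, 157.0], 0.68)]
drop_bottle [([160.0, 222.7], 0.41)]
sanding_block [([318.6, 155.8], 0.96)]
offcut3 [([293.3, 236.9], 0.79), ([270.8, 156.0], 0.38)]
1.0 [-3.08508859e+00 -5.92983057e-01 -1.56920742e-05] 0.9983962100970548 [-0.12567148  0.37299501 -0.03458615]
```

Run:
```python
import cv2
a=cv2.imread("pics/top0.png")[110:290,130:370]; cv2.imwrite("pics/top0c.png",cv2.resize(a,None,fx=3.3,fy=3.3,interpolation=2))
a=cv2.imread("pics/scene0.png"); cv2.imwrite("pics/scene0c.png",cv2.resize(a,None,fx=1.56,fy=1.56,interpolation=2))
```

```text
(no output)
```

View pics/top0c.png

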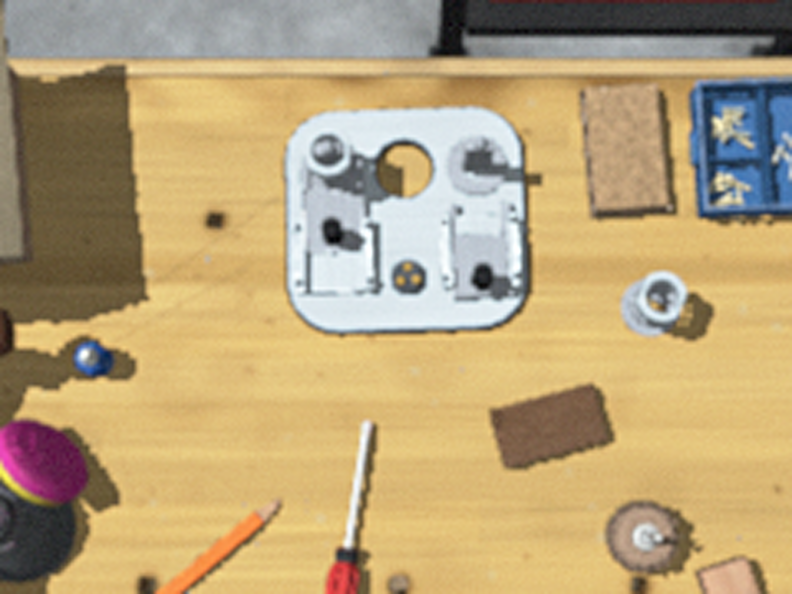

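View pics/scene0c.png

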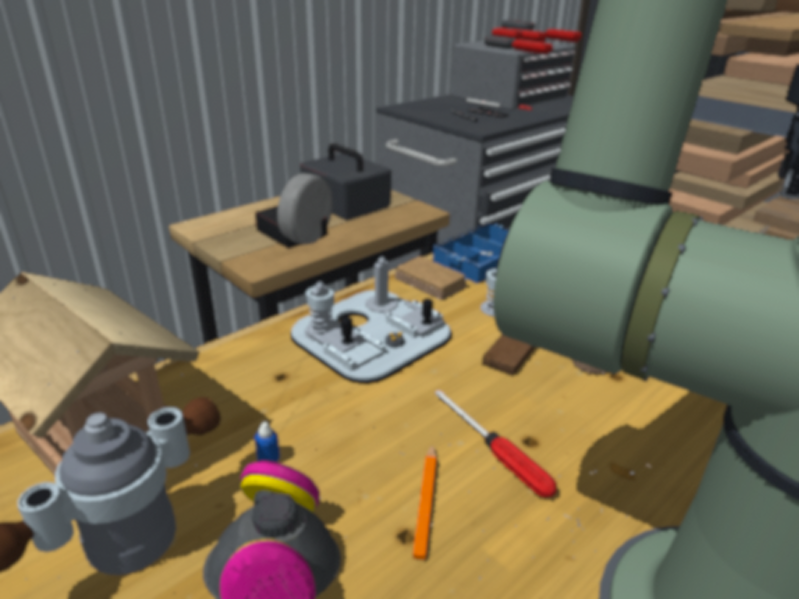

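The top view shows the bare column (crop 478,155) with its keeper knob at (483,277), the fitted twin at (330,150) and the loose spring at (660,295). The scene view has the spring hidden behind the arm, at about (495,285), so I'll check for free space to swing the arm aside.

View pics/top0.png

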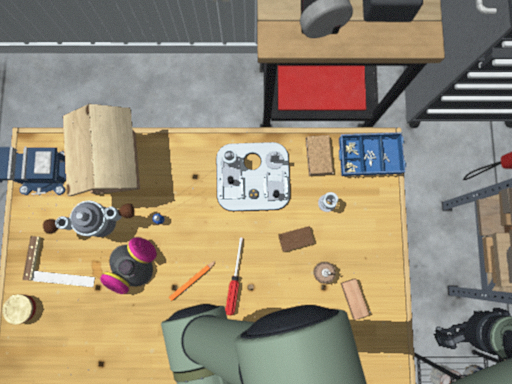

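The bench's right end is free for the arm, so I'll swing it aside, take both cameras and triangulate.

```bash
cat > h.py <<'E'
from cell import *
import numpy as np, cv2
def ray(f,p):
    M=np.array(f["cam_to_world"]); d=M[:3,:3]@np.array([(p[0]-f["cx"])/f["fx"],(p[1]-f["cy"])/f["fy"],1.]); return M[:3,3],d/np.linalg.norm(d)
def tri(f1,p1,f2,p2):
    o1,d1=ray(f1,p1);o2,d2=ray(f2,p2)
    t=np.linalg.lstsq(np.stack([d1,-d2],1),o2-o1,rcond=None)[0]
    a,b=o1+t[0]*d1,o2+t[1]*d2; return (a+b)/2,np.linalg.norm(a-b)
def atz(f,p,z):
    o,d=ray(f,p); return o+d*(z-o[2])/d[2]
def proj(f,P):
    M=np.array(f["cam_to_world"]); c=M[:3,:3].T@(np.array(P)-M[:3,3]); return np.array([f["fx"]*c[0]/c[2]+f["cx"],f["fy"]*c[1]/c[2]+f["cy"]])
E
python3 - <<'E'
from h import *
import pickle
q=get_state()["q"]; q=list(q); q[0]=-1.62; set_joints(q)
F={c:grab_frame(c) for c in ("scene","top")}
pickle.dump(F,open("F.pkl","wb"))
Z=dict(spring=0,spring_top=.067,seat=.015,column_top=.097,keeper_knob=.052,plunge_base=0)
for n in Z:
    D={c:tip_of(c,n)[:3] for c in F}
    for c in F:
        for d in D[c]: print(n,c,np.round(d["centre"],1),round(d["score"],2),np.round(atz(F[c],d["centre"],Z[n]),4))
    if D["scene"] and D["top"]: print("   TRI",np.round(tri(F["scene"],D["scene"][0]["centre"],F["top"],D["top"][0]["centre"])[0],4))
im=F["scene"]["img"][150:260,170:370]; a=cv2.resize(im,(800,440),interpolation=2)
t=F["top"]["img"][135:215,210:350]
cv2.imwrite("pics/s1.png",a[:,:,::-1]);cv2.imwrite("pics/t1.png",cv2.resize(t,(798,456),interpolation=2)[:,:,::-1])
E
```

```text
spring scene [316.9 199.6] 0.59 [ 0.4972 -0.2684  0.    ]
spring top [331.3 203.2] 0.75 [ 0.5005 -0.2908  0.    ]
   TRI [ 0.5067 -0.2902 -0.0138]
spring_top top [328.3 199.9] 0.43 [ 0.5    -0.2709  0.067 ]
seat scene [245.8 195.1] 0.74 [ 0.6162 -0.1256  0.015 ]
seat scene [320.4 175.6] 0.67 [ 0.5605 -0.3576  0.015 ]
seat top [274.9 158.9] 0.82 [ 0.6258 -0.1312  0.015 ]
   TRI [ 0.6264 -0.1326  0.008 ]
column_top top [271.  153.3] 0.64 [ 0.621  -0.1167  0.097 ]
keeper_knob scene [275.8 196. ] 0.82 [ 0.52   -0.1358  0.052 ]
keeper_knob top [271.9 191.6] 0.8 [ 0.5253 -0.1202  0.052 ]
   TRI [ 0.5187 -0.1244  0.0584]
plunge_base scene [234.  211.8] 0.81 [ 0.5934 -0.0671  0.    ]
plunge_base scene [171.  292.5] 0.18 [0.4597 0.1952 0.    ]
plunge_base top [253.6 173.6] 0.63 [ 0.5863 -0.0706  0.    ]
plunge_base top [294.6 236.3] 0.22 [ 0.407  -0.1851  0.    ]
   TRI [ 0.5887 -0.068   0.0012]
```

View pics/s1.png

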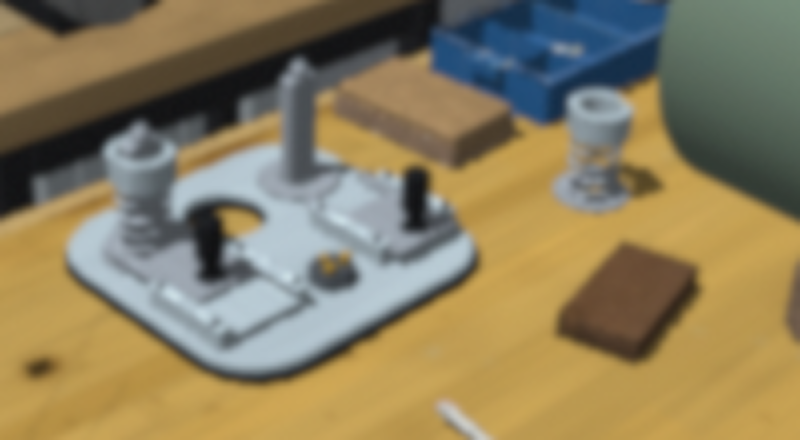

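View pics/t1.png

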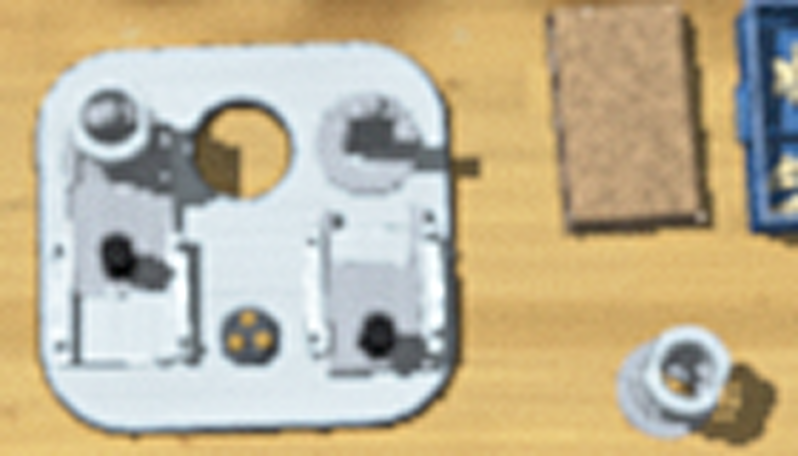

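Scene crop: sleeve top at (600,103), washer (592,190), column tip (298,62), knob top (416,172). Top crop: sleeve top (688,371), washer about (667,388), seat disc (369,145), knob top (378,333). I'll triangulate these, take the base yaw from its mask, and estimate the column's twist from its apparent width.

Run:
```python
from h import *
import pickle
F=pickle.load(open("F.pkl","rb")); S,T=F["scene"],F["top"]
s=lambda u,v:(170+(u+.5)/4-.5,150+(v+.5)/4-.5)
t=lambda u,v:(210+(u+.5)/5.7-.5,135+(v+.5)/5.7-.5)
for n,a,b in (("sleeve",s(600,103),t(688.5,371)),("washer",s(592,190),t(667,388)),("seat",s(298,184),t(369,145)),("coltip",s(298,61),t(384,102)),("knobtop",s(416,170),t(378,333))):
    P,e=tri(S,a,T,b); print(n,np.round(P,4),round(e,4))
print("T@z: sleeve",atz(T,t(688.5,371),.067),"washer",atz(T,t(667,388),.003),"seat",atz(T,t(369,145),.015))
for c in F:
  for n in ("plunge_base","spring"):
    f=grab_frame(c) ; m=silhouettes(c,n)
    if not m: print(c,n,"none"); continue
    m=m[0]["mask"].astype(np.uint8); ct=max(cv2.findContours(m,0,1)[0],key=cv2.contourArea)
    P=np.array([atz(f,p[0],.012)[:2] for p in ct],np.float32)*1000
    print(c,n,m.sum(),cv2.minAreaRect(P),ct[:,0].min(0),ct[:,0].max(0))
g=cv2.cvtColor(S["img"],cv2.COLOR_RGB2GRAY)
for r in (172,176,180,184): print(r,g[r,232:258].tolist())
for P in ([.625,-.128,.06],): print(proj(S,P), proj(S,np.array(P)+.01*np.array([.674,.738,0])))
tg=cv2.cvtColor(T["img"],cv2.COLOR_RGB2GRAY); print(tg[148:166,266:288])
```

```text
sleeve [ 0.5015 -0.2758  0.0671] 0.0023
washer [ 0.5019 -0.2771  0.002 ] 0.0004
seat [ 0.6251 -0.1292  0.0078] 0.0022
coltip [ 0.6255 -0.1308  0.0958] 0.0052
knobtop [ 0.5202 -0.1297  0.0647] 0.0024
T@z: sleeve [ 0.50061502 -0.27648152  0.067     ] washer [ 0.50162829 -0.27702312  0.003     ] seat [ 0.62253981 -0.12957251  0.015     ]
scene plunge_base 2280 ((571.1846923828125, -55.67089080810547), (207.3831024169922, 209.9818115234375), 2.2034382820129395) [186 187] [288 245]
scene spring 457 ((526.7626953125, -306.2742614746094), (48.69475173950195, 169.67291259765625), 38.46330642700195) [308 173] [327 203]
top plunge_base 2611 ((577.6077880859375, -66.41807556152344), (195.61436462402344, 206.43728637695312), 1.8392659425735474) [216 142] [289 210]
top spring 278 ((506.2900390625, -275.9518737792969), (47.404964447021484, 57.752891540527344), 62.50957107543945) [318 192] [337 210]
172 [30, 36, 42, 48, 56, 65, 78, 97, 114, 123, 119, 101, 86, 79, 77, 77, 83, 93, 104, 116, 121, 119, 116, 120, 127, 130]
176 [113, 102, 91, 88, 88, 90, 97, 110, 121, 122, 112, 95, 82, 77, 78, 80, 98, 12
[... 1333 characters left out ...]
9  81  93 165 207 202 189 181
  219 237 239 197]
 [194 196 199 187 138  91  76  84  84  80  80  78  89 129 157 156 152 135
  197 240 244 199]
 [198 198 203 181 128  82  73  78  77  81  80  77  84  94  91  96  96 104
  156 196 197 156]
 [192 201 197 191 140  92  95  91  83  90  92  88  89  90  91  91  89 100
  110 114 117 105]
 [202 200 201 202 190 184 191 155 111 105 107 103  98  98  96  99  98 105
  107 106 108 104]
 [205 199 206 200 210 214 225 202 183 180 174 167 166 163 168 160 136 101
  105 106 107 107]
 [214 199 198 201 204 199 208 213 214 214 207 206 204 205 206 190 148 108
  110 112 110 112]
 [221 201 200 202 198 200 199 203 206 207 205 202 206 209 202 194 191 191
  192 192 196 180]]
```

```bash
cat >> h.py <<'E'
from scipy.spatial.transform import Rotation as R
def down(psi): return (R.from_euler('z',psi)*R.from_euler('x',np.pi)).as_rotvec()
SEAT=np.array([.624,-.129]); YAW=.025
def st(*m):
    s=get_state(); print(*m,"t",round(s["clock"],2),"p",np.round(s["position"],4),"F",np.round(s["contact_force"],2),"gap",round(s["finger_gap"]*85,1),"gf",np.round(s["grasp_force"],1),"q6",round(s["q"][5],2)); return s
E
python3 - <<'E'
from h import *
for b in (0,np.pi):
  for d in (-.85,0,.85):
    for p in ([.5017,-.2765,.034],[.624,-.129,.16]):
        q=ik(p,down(b+d)); print(b,d,None if q is None else np.round(q,2))
E
```

```text
0 -0.85 [-0.63  0.57 -0.37  0.63  0.   -2.92]
0 -0.85 [-0.32  0.54 -0.05  0.98  0.   -2.61]
0 0 [-0.63  0.57 -0.37  0.63  0.    2.51]
0 0 [-0.32  0.54 -0.05  0.98  0.    2.82]
0 0.85 [-0.63  0.57 -0.37  0.63  0.    1.66]
0 0.85 [-0.32  0.54 -0.05  0.98  0.    1.97]
3.141592653589793 -0.85 [-0.63  0.57 -0.37  0.63  0.    0.22]
3.141592653589793 -0.85 [-0.32  0.54 -0.05  0.98  0.    0.53]
3.141592653589793 0 [-0.63  0.57 -0.37  0.63  0.   -0.63]
3.141592653589793 0 [-0.32  0.54 -0.05  0.98  0.   -0.32]
3.141592653589793 0.85 [-0.63  0.57 -0.37  0.63  0.   -1.48]
3.141592653589793 0.85 [-0.32  0.54 -0.05  0.98  0.   -1.17]
```

Run:
```python
from h import *
c=np.array([.5017,-.2766])
movep([*c,.16],down(np.pi)); move_l([*c,.034],.12); st("down")
grab(25); st("grab")
```

```text
down t 5.92 p [ 0.5022 -0.277   0.0347] F [-0.1   0.01 -0.56] gap 85.0 gf 0.0 q6 -0.63
grab t 6.42 p [ 0.5019 -0.2767  0.0342] F [0.29 0.77 2.35] gap 38.4 gf 25.0 q6 -0.63
```

Run:
```python
from h import *
c=np.array([.5017,-.2766])
for d in (.55,-.55,1.1):
    let_go(); move_l([*c,.034],.2,rot=down(np.pi+d)); grab(25); st(d)
    if get_state()["finger_gap"]*85<36: break
```

```text
0.55 t 8.13 p [ 0.5017 -0.2766  0.034 ] F [ 0.67 -0.3   0.52] gap 38.9 gf 25.1 q6 -1.18
-0.55 t 10.41 p [ 0.5017 -0.2766  0.0341] F [ 0.24 -0.47  1.71] gap 36.3 gf 24.9 q6 -0.08
1.1 t 13.23 p [ 0.5017 -0.2766  0.034 ] F [0.53 1.11 0.76] gap 38.5 gf 25.9 q6 -1.73
```

Run:
```python
from h import *
c=np.array([.5017,-.2766])
for d in (-.78,-1.0):
    let_go(); move_l([*c,.034],.2,rot=down(np.pi+d)); grab(30); st(d)
    if get_state()["finger_gap"]*85<33.5: break
```

```text
-0.78 t 16.3 p [ 0.5017 -0.2766  0.0341] F [-0.06 -0.03  0.4 ] gap 38.1 gf 30.0 q6 0.15
-1.0 t 17.69 p [ 0.5017 -0.2766  0.034 ] F [ 0.91  0.69 -0.02] gap 38.3 gf 30.1 q6 0.37
```

Run:
```python
from h import *
c=np.array([.5017,-.2766])
for d in (-.33,):
    let_go(); move_l([*c,.034],.2,rot=down(np.pi+d)); grab(40); st(d); sleep(.3); s=st()
    print(s["wrist_torque"])
```

```text
-0.33 t 19.54 p [ 0.5017 -0.2766  0.034 ] F [-0.84 -0.36 -0.01] gap 34.7 gf 39.8 q6 -0.3
t 19.84 p [ 0.5017 -0.2766  0.034 ] F [-0.27  0.51  0.76] gap 35.0 gf 39.8 q6 -0.3
[-0.03580672  0.00869507  0.06043686]
```

Run:
```python
from h import *
import pickle
move_l([.5017,-.2766,.16],.2); st("lift")
movep([*SEAT,.155],down(np.pi+YAW)); s=st("over")
F={c:grab_frame(c) for c in ("scene","top")}; pickle.dump(F,open("F2.pkl","wb"))
P=s["position"]
for c in F:
    f=F[c]; print(c,"axis proj top/washer/seat",[np.round(proj(f,[P[0],P[1],z]),1).tolist() for z in (P[2]+.033,P[2]-.034,.097,.015)])
a=F["scene"]["img"][110:220,190:310]; cv2.imwrite("pics/s2.png",cv2.resize(a,(648,594),interpolation=2)[:,:,::-1])
```

```text
lift t 20.62 p [ 0.501  -0.2761  0.1589] F [ 0.53  1.1  -1.61] gap 34.7 gf 40.0 q6 -0.3
over t 21.42 p [ 0.623  -0.1293  0.1538] F [ 0.18 -0.58 -0.87] gap 34.9 gf 39.9 q6 -0.34
scene axis proj top/washer/seat [[245.7, 131.0], [245.5, 156.8], [245.4, 165.1], [245.2, 193.6]]
top axis proj top/washer/seat [[277.7, 143.4], [276.2, 150.4], [275.8, 152.6], [274.2, 159.9]]
```

View pics/s2.png

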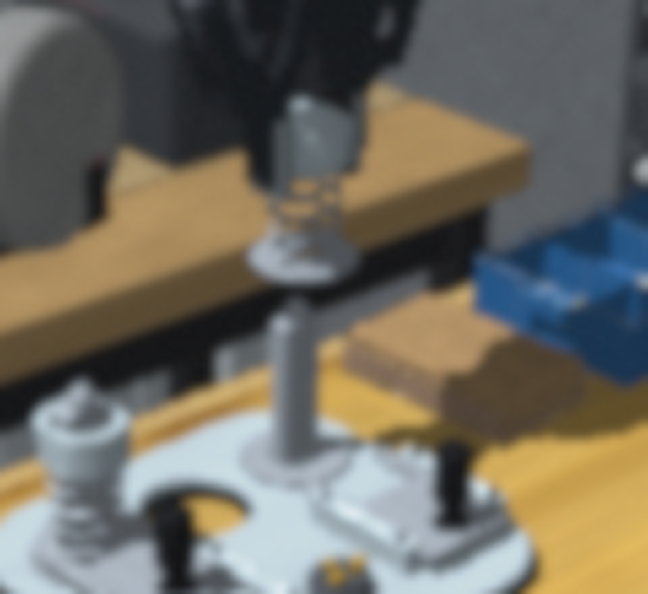

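The washer centre is at column 303 and the bare column at 296, so the spring sits about 3 mm too far right in the camera. I'll fit the seat disc in the top picture to get the other direction.

Run:
```python
from h import *
import pickle
F=pickle.load(open("F.pkl","rb")); S,T=F["scene"],F["top"]
tg=cv2.cvtColor(T["img"],cv2.COLOR_RGB2GRAY).astype(float)
m=((tg>70)&(tg<217)).astype(int)
for r in range(149,174): print(r,"".join(".#"[v] for v in m[r,258:292]), tg[r,262:272].astype(int))
# circle template fit: seat disc edge mean gradient
from itertools import product
gx=cv2.GaussianBlur(tg,(0,0),.7); best=[]
a=np.linspace(0,2*np.pi,180,endpoint=False)
def samp(c,r):
    pts=np.array([proj(T,[c[0]+r*np.cos(t),c[1]+r*np.sin(t),.015]) for t in a],np.float32)
    return cv2.remap(gx.astype(np.float32),pts[:,0].reshape(-1,1),pts[:,1].reshape(-1,1),1).ravel()
for x,y in product(np.arange(.616,.632,.001),np.arange(-.136,-.122,.001)):
    for r in (.024,.026,.028):
        o,i=samp((x,y),r+.003),samp((x,y),r-.003); best.append((np.mean(np.clip(o-i,-30,30)),x,y,r))
best.sort(reverse=True); print(np.round(best[:6],4))
```

```text
149 ...........................####### [227 228 228 227 226 228 227 227 228 230]
150 ...........................####### [228 228 229 229 230 230 230 229 231 229]
151 ..............######........###### [229 227 228 226 228 226 229 222 223 218]
152 ...........###########......###### [228 227 228 228 227 228 224 213 206 205]
153 #.........#############......##### [228 228 229 227 227 222 214 199 196 198]
154 #........###############.....##### [230 230 230 229 217 201 198 188 187 195]
155 ##......#################....##### [233 231 233 232 209 187 189 193 177 161]
156 ###.....#################....##### [233 230 229 226 208 194 195 202 174 117]
157 ###.....##################...##### [233 231 229 218 198 197 202 205 173 110]
158 ####...###################...##### [233 233 229 215 194 198 196 193 153 103]
159 ####...####################..##### [234 232 227 209 194 196 199 187 138  91]
160 ####...########################### [226 234 226 208 198 198 203 181 128  82]
161 ####...########################### [217 232 226 210 192 201 197 191 140  92]
162 ####...########################### [225 233
[... 435 characters left out ...]
94]
168 ...........############.......#### [230 230 230 230 229 229 225 216 205 184]
169 .............#######..........#### [230 227 227 228 229 230 231 229 228 212]
170 ..............................#### [226 226 228 224 225 226 228 229 226 228]
171 ........................####..#### [225 226 224 229 223 217 225 228 229 228]
172 .........###............#####.#### [229 229 232 229 217 190 181 182 217 231]
173 ........#####...........#####.#### [229 227 231 225 204 181 135 109 186 231]
[[25.7561  0.622  -0.13    0.028 ]
 [25.396   0.623  -0.13    0.028 ]
 [25.286   0.622  -0.131   0.028 ]
 [25.1833  0.622  -0.129   0.028 ]
 [24.9536  0.623  -0.129   0.028 ]
 [24.8801  0.623  -0.131   0.028 ]]
```

```bash
cat >> h.py <<'E'
def probe(c,z,psi,lim=.0035):
    d=(R.from_euler('z',psi).as_matrix()@[1,0,0])[:2]; e=[]
    for sg in (1,-1):
        hit=move_l([*(c+sg*lim*d),z],.012,until_force=2.5); p=np.array(get_state()["position"][:2]); e.append((p-c)@d); print("probe",sg,hit,round(e[-1]*1000,2)); move_l([*c,z],.03)
    return d,sum(e)/2
E
python3 - <<'E'
from h import *
c=np.array([.6249,-.1272]); psi=np.pi+YAW
move_l([*c,.140],.1,rot=down(psi)); sleep(.2); st("above")
print(move_l([*c,.124],.03,until_force=2)); st("low")
if get_state()["position"][2]<.1255:
    print(probe(c,.124,psi)); st()
E
```

```text
above t 22.02 p [ 0.6251 -0.1276  0.1405] F [ 1.03 -0.15 -0.89] gap 34.8 gf 40.0 q6 -0.34
False
low t 22.7 p [ 0.6249 -0.1272  0.1239] F [-0.36 -0.46 -1.24] gap 34.8 gf 40.0 q6 -0.34
probe 1 True 2.22
probe -1 True -1.26
(array([-0.99968752, -0.0249974 ]), np.float64(0.00048340172996994934))
t 23.88 p [ 0.6249 -0.1272  0.124 ] F [ 0.05  1.05 -0.96] gap 34.5 gf 40.1 q6 -0.34
```

Run:
```python
from h import *
c=np.array([.6244,-.1272]); psi=np.pi+YAW+np.pi/2
move_l([*c,.138],.1); movep([*c,.138],down(psi))
print(move_l([*c,.124],.03,until_force=2)); st("low")
if get_state()["position"][2]<.1255:
    d,e=probe(c,.124,psi); c=c+d*e; print(c)
st()
```

```text
False
low t 26.19 p [ 0.6243 -0.1272  0.1239] F [-0.56 -0.83 -0.21] gap 34.6 gf 40.5 q6 -1.91
probe 1 True 0.83
probe -1 True -2.47
[ 0.62437952 -0.12638087]
t 27.31 p [ 0.6242 -0.1271  0.1237] F [ 0.   -0.73 -0.35] gap 34.7 gf 40.5 q6 -1.91
```

```bash
cat >> h.py <<'E'
C=np.array([.6244,-.1264])
def fz(n=6):
    v=[]
    for _ in range(n): v.append(get_state()["contact_force"][2]); sleep(.015)
    return float(np.mean(v))
E
python3 - <<'E'
from h import *
psi=np.pi+YAW+.82
movep([*C,.126],down(psi)); b=fz(10); print("base",b)
move_l([*C,.114],.04); f0=fz(10); st("press"); print("pressed",f0)
if f0-b>1.5:
    q=np.array(get_state()["q"]); 
    for k in range(18):
        q[5]+=.095; set_joints(list(q)); f=fz(); print(round(-.095*(k+1)+.82,2),round(f-b,2),end="; ")
        if f-b<1.2: break
st()
E
```

```text
base -1.0113022837073378
press t 28.84 p [ 0.6249 -0.1265  0.1145] F [1.79 0.37 2.85] gap 35.1 gf 40.8 q6 -1.16
pressed 3.4365856684524965
0.72 4.07; 0.63 3.92; 0.53 4.15; 0.44 3.97; 0.34 -1.42; t 30.59 p [ 0.6246 -0.1265  0.1138] F [ 0.96 -0.58 -1.55] gap 34.9 gf 41.3 q6 -0.69
```

Run:
```python
from h import *
q=np.array(get_state()["q"]); q[5]+=.11; set_joints(list(q)); print(fz())
for z in (.09,.065,.046):
    h=move_l([*C,z],.06,until_force=4); s=st(h); print(fz(10),np.round(s["wrist_torque"],2))
    if h: break
import pickle
F={"scene":grab_frame("scene")}
a=F["scene"]["img"][130:240,190:310]; cv2.imwrite("pics/s3.png",cv2.resize(a,(648,594),interpolation=2)[:,:,::-1])
```

```text
-1.2374424102730655
False t 31.49 p [ 0.6243 -0.1263  0.0896] F [ 0.67  0.7  -1.37] gap 34.7 gf 40.5 q6 -0.58
-1.194039055655243 [ 0.04 -0.14 -0.03]
False t 32.23 p [ 0.6242 -0.1263  0.0646] F [ 0.92  0.12 -1.15] gap 34.7 gf 40.5 q6 -0.58
-1.1336532972594042 [ 0.04 -0.08 -0.05]
False t 32.86 p [ 0.6243 -0.1264  0.0458] F [ 0.85 -1.85  1.9 ] gap 34.8 gf 40.7 q6 -0.58
1.4896659666127978 [-0.02 -0.01 -0.03]
```

View pics/s3.png

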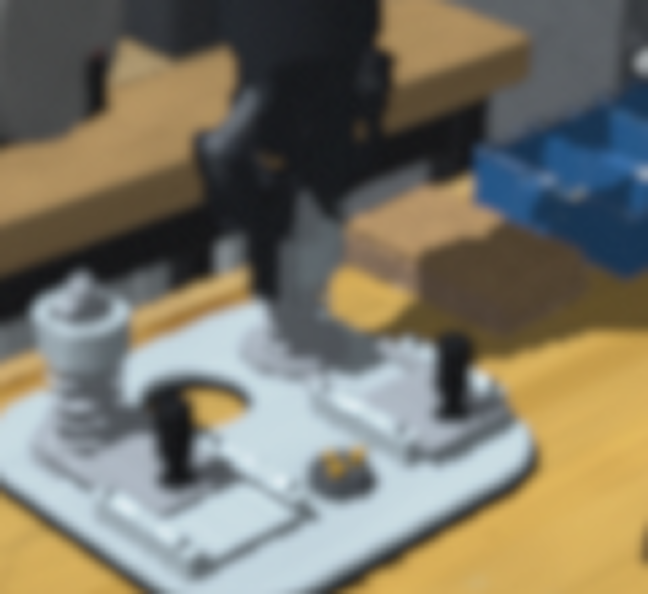

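The washer is at the seat: the descent was about 73 mm past the shoulder and only a light squash remains. Next I release, check, and go for the knob.

Run:
```python
from h import *
move_l([*C,.052],.06); print(fz()); let_go(); sleep(.2)
move_l([*C,.135],.15)
K=np.array([.5208,-.1292]); psi=np.pi+np.pi/4+YAW
movep([*K,.135],down(psi)); st("over knob")
T=grab_frame("top"); S=grab_frame("scene")
a=S["img"][130:240,190:310]; cv2.imwrite("pics/s4.png",cv2.resize(a,(648,594),interpolation=2)[:,:,::-1])
```

```text
-1.2292005887529223
over knob t 35.52 p [ 0.5211 -0.1293  0.1346] F [ 0.06  0.04 -0.78] gap 84.9 gf 0.0 q6 -1.19
```

View pics/s4.png

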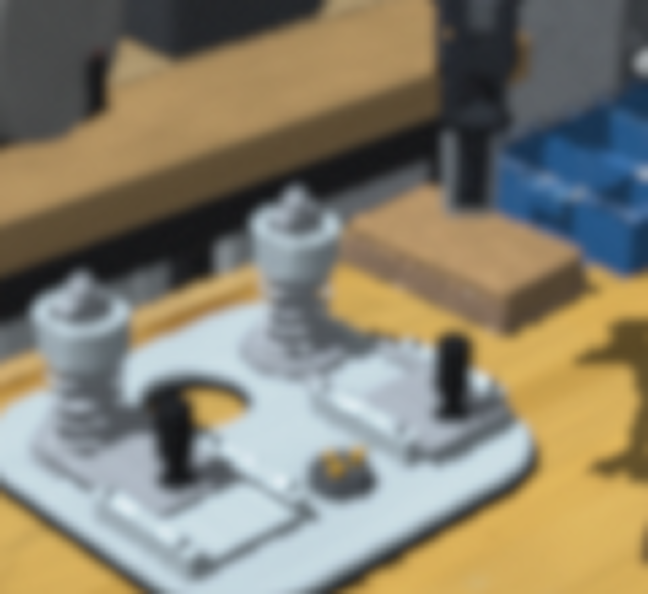

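The spring now stands like its twin, with its washer down, and the gripper is above the knob at (453,375). Next I grip the knob and slide the keeper in.

Run:
```python
from h import *
K=np.array([.5208,-.1292]); d=np.array([np.cos(YAW),np.sin(YAW)])
print(move_l([*K,.034],.08,until_force=8)); grab(25); s=st("knob")
if s["finger_gap"]*85<22 and s["position"][2]<.037:
    p=np.array(s["position"]); 
    h=move_l([*(p[:2]+.05*d),p[2]],.04,until_force=12); s=st(h); print("travel",(np.array(s["position"])-p)*1000)
```

```text
False
knob t 37.66 p [ 0.5211 -0.13    0.0342] F [-0.35 -3.59  0.42] gap 17.1 gf 25.1 q6 -1.19
True t 38.69 p [ 0.5645 -0.1287  0.0342] F [-1.77 -0.71  5.34] gap 16.8 gf 25.6 q6 -1.16
travel [43.40986809  1.29075022 -0.08188959]
```

Run:
```python
from h import *
p=np.array(get_state()["position"]); let_go(); sleep(.2)
move_l([p[0],p[1],.15],.15); movep([.45,-.2,.25],down(np.pi+np.pi/4)); st()
S=grab_frame("scene")
a=S["img"][130:240,190:310]; cv2.imwrite("pics/s5.png",cv2.resize(a,(648,594),interpolation=2)[:,:,::-1])
```

```text
t 41.19 p [ 0.4502 -0.1998  0.2492] F [ 0.69 -0.49 -0.4 ] gap 85.0 gf 0.0 q6 -1.35
```

View pics/s5.png

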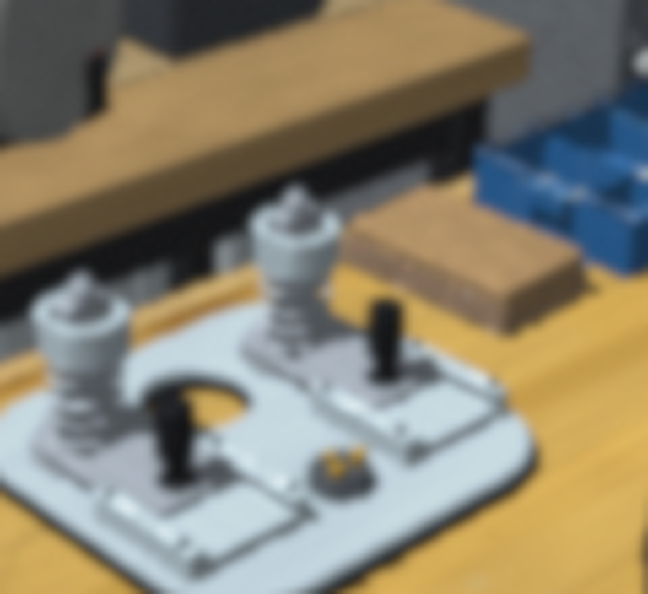

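Keeper and spring match the finished twin: the tip-to-knob offset is about (90,110) px on both.

```bash
python3 -c "
from cell import *
print(sign_off())"
```

```text
the job is handed in; nothing more can be done
None
```

The spring is seated on the bare column and the keeper is pushed home to its stop over the washer; the job was handed in at about 41 s on the robot's clock, though no verdict came back.

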